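# Level the display case

### The job

Push the display case's door shut until it snaps home on its catch, then turn the knob of the case's screw foot until the bubble of the spirit level on top rests centred between its two lines. Finally press the level firmly down flat onto the case with the hand off the knob, and finish while still pressing, with the door shut and the bubble still centred; leave the other goods on and around the case where they are.

Things in the scene. Friction and masses are not known exactly. Their poses are not given: they have to be found in the camera images.
- case: Grey display case fixed on the counter, 140 deep (x), 280 wide (y), 130 mm high. It tilts a little about its right-hand (-y) feet; a screw foot carries its left end. Origin: underside over the right-hand feet, 12 mm above the counter, mid-depth, 20 mm in from the right end. x to the back, y to the left end, z up. Flat top at z 130 mm; front opening at x -70 mm; mid-width at y 120 mm.
- door (a joint): Angle of the case's door, rad: 0 = shut on its stop, grows as it opens to the robot. Grey panel 190 wide, 122 high, 12 mm thick; vertical hinge at its left edge, so the right edge swings out. The sprung ball catch resists from about 0.07 rad, with its crest at 0.03; past that it snaps shut. 10 to 15 N near the free edge passes it. Elsewhere it stays where left.
- door_hinge (a point): On the hinge axis at the door's inner face, half-way up the door (77 mm above the counter). Axes turn with the door: -y runs along the panel to the free edge (y -190 mm), outer face at x -12 mm, upper edge z +61 mm. A round pull 18 mm across stands 22 mm out of the outer face at y -165, z -21 mm; the rest of the face is flat.
- door_edge (a point): Point on the outer face of the door at its free edge, half-way up; moves with the door.
- knob_mid (a point): Centre of the screw foot's round black knob, 40 mm across, 28 mm high, on a 14 mm stem on the case's top near its left end; knob underside 36 mm above the top. Turns about the vertical against 0.2 N m, stays where left. Clockwise from above raises the left end: 1 rad moves the bubble 14 mm towards the knob. At the start it needs 0.7 to 1.7 rad clockwise.
- level_mid (a point): Centre of the aluminium spirit level lying loose along the case's top, right of the knob: 170 long (y), 30 wide, 30 mm high (top 15 mm above this point), 0.28 kg. y points to its knob end, z up. The middle 80 mm of its top holds the green vial, recessed 6 mm; the flat solid ends, 45 mm long, centres 62 mm from the middle, are the places to press.
- bubble (a joint): Position of the pale oval bubble (18 mm long) along the vial, m: 0 = centred between the two black lines (26 mm apart), positive towards the knob, negative away from it; travel +-31 mm. It lags about 1 s behind a change of tilt.
- pulley: A small steel pulley wheel, 36 mm across and 22 mm high, lying on the case's top behind the level; not part of the job. Origin at the centre of its underside.
- padlock: A brass padlock standing upright, 45 mm wide, 68 mm high, on the counter in front of the case's left-hand part; not part of the job. Origin at the centre of its underside.
- varnish_tin: A varnish tin, 84 mm across, 110 mm high, to the left of the case; not part of the job. Origin at the centre of its underside.
- grease_jar: A white jar, 68 mm across, 75 mm high, to the right of the case; not part of the job. Origin at the centre of its underside.
- oil_bottle: A green bottle, 64 mm across, 190 mm high, farther to the left; not part of the job. Origin at the centre of its underside.
- parts_bin: A blue open bin of fittings, 110 x 160 x 70 mm, farther to the right; not part of the job. Origin at the centre of its underside.
- winch_drum: A steel winch drum, 68 mm across, 56 mm high, farther to the left, beyond the bottle; not part of the job. Origin at the centre of its underside.
- level: The spirit level as a whole (see level_mid); origin at the centre of its underside.
- foot: The screw foot's knob and stem as a whole (see knob_mid); origin on its axis at the case's top.
Things that resemble listed ones, but are neither listed nor needed, are in the scene too. Of the things shaped like the level, the aluminium one is meant.

How it is judged (in metres and radians):
On the way, in this order (a step that is already met when the one before it is completed fails the run):
1. the door is shut and seated on its catch (within 0.02 rad) (value of joint door below 0.02 rad), for 0.2 s.
2. with the door shut, the bubble is centred (within 4 mm) with the level lying flat along the case's top (value of joint door below 0.02 rad and value of joint bubble between -0.004 and 0.004 m and z of level_mid in the frame of case between 0.141 and 0.149 m and angle between the y axis of level_mid and the y axis of case, either way round below 0.2 rad), for 0.4 s.
At the end, for the whole second after the job is handed in: Door shut within 0.02 rad; bubble within 4 mm of centre; level flat on the case (centre 11 to 19 mm above the top) and along it within 0.2 rad; the hand presses the level with over 3 N, the level bears on the case with over 6 N, and the robot is off the knob (all of step 2 and contact force between any of the fingers, the arm and level above 3 N and contact force between level and case above 6 N and contact force between each of the fingers, the arm and foot below 0.5 N); the arm keeps its last pose, push and grip.
It fails at once if the pulley, padlock: one of them is shifted by more than 30 mm or tipped over (distance of any of pulley, padlock from where it was at the start of the episode above 0.03 m or angle between any of pulley, padlock's own z axis and vertical above 0.5 rad).
It fails at once if the varnish tin, grease jar: one of them is shifted by more than 30 mm or tipped over (distance of any of varnish_tin, grease_jar from where it was at the start of the episode above 0.03 m or angle between any of varnish_tin, grease_jar's own z axis and vertical above 0.5 rad).
It fails at once if the oil bottle, parts bin, winch drum: one of them is shifted by more than 30 mm or tipped over (distance of any of oil_bottle, parts_bin, winch_drum from where it was at the start of the episode above 0.03 m or angle between any of oil_bottle, parts_bin, winch_drum's own z axis and vertical above 0.5 rad).
It also fails if it takes over 58 s, if anything falls off the work surface, if the arm or the gripper's body presses on something with over 40 N, if the wrist force passes 120 N, or if a joint passes its speed limit or range.

### The arm

A 6-joint arm with a two-finger parallel gripper is mounted at the origin on the work surface. World frame = base frame: x ahead of the robot, y to its left, z up, the work surface at z = 0. Lengths are in m, angles in degrees, forces in N, time in s.
With the tool pointing down it reaches from about 0.35 to 0.875 m from the base axis. Payload 4.2 kg.
Tool frame: the origin (TCP) lies on the centre line of the jaws, within the pads' length; the fingertips stand 17 mm ahead of it and the grasp point (between the pads) lies 2 mm behind it; z points along the fingers, y is the direction in which the jaws open and shut (so a half turn about z gives the same grasp; the last joint's range is limited). The gripper opens to 87 mm and grips with 3 to 60 N. Pads are 19 mm wide; open, the fingers measure 117 mm over their backs; the gripper's body (75 mm by 190 mm) begins 51 mm behind the grasp point.
Start: joints at [-57.662, 22.042, 0.453, 0, -68.411, -14.817], TCP at [0.188, -0.596, 0.24] pointing down, gripper open.
Joint ranges: [-179.83, 179.83], [-69.29, 118.12], [-61.27, 80.66], [-181.25, 117.63], [-171.15, -9.14], [-177.46, 177.46]. Speed limits (degrees/s): [159.86, 159.86, 180, 180, 180, 180].

### API

Orientations are given as a 3x3 rotation matrix whose columns are the frame's x, y, z axes.
In Python, from station import * gives the robot as it stands.
- The arm moves only by the tool play_rows, never from a script. Its argument "targets" is a list that holds one entry, the list of rows, each a list of 5 numbers: the closure, from 0 (fully open) to 1 (shut), then the shift along the world's x, y, z in m, then the turn about the world's z in rad. In form: [[[gripper, x, y, z, twist], ...]]. A call has 1 to 5 rows; each row is the pose to reach, as a shift and turn from the pose commanded when the call began; what a row does not reach only later rows make up. A row lasts 1/12 s, in which the tool goes at most 41.7 mm and 7.16 degrees, less where a joint would pass 70% of its speed; a pose out of reach is approached as far as the arm can. A call with a gripper value outside its range is refused whole. The fingers move at their own pace and stop on an object; the grip force is fixed at half the most. Time passes only in rows, so rows that repeat a pose let the fingers close. It gives the time, the measured TCP pose, the force and the opening at its end, in the units of the state.
- sense(): the state, without advancing time (a new reading comes with each control period).
- capture(name): name is "side" or "top" or "wrist"; returns the picture (384x512x3 uint8, blue, green, red); there is no depth.
- get_calibration(name): a dict with "camera_matrix" (3x3 intrinsics, pixels), "T" (4x4, takes a point from camera to world coordinates). Camera axes: x right, y up, looking along -z (the intrinsics and any distortion apply to the point x, -y, -z); pixel columns grow to the right and rows downward; lengths in m; the calibration is good to about 2 mm. A picture is of the moment at which its call begins: read the wrist's pose just before it. get_calibration takes no time and is no camera call; for the wrist camera it gives the pose at the moment of the call.
- finish_job(): hands the job in, once; it reports no verdict.
The state is a dict: "time_s": time; "joints": joint angles; "joint_velocities": joint speeds; "effort": joint torques, N m; "tcp_pos": TCP position; "ee_rot": TCP orientation; "wrist_force": force on the tool from outside, world axes, zero at the start; "moment": the same for the moment, N m; "gripper_width": opening from 0.0 (shut) to 1.0 (fully open).
Only numpy, scipy, OpenCV 4.12 (cv2) and the standard library are available. Lean on these libraries where they do the work, as an engineer would, in place of code of your own. Each camera call takes 0.05 s, during which the arm holds its last target. There are 200 camera calls.

## Working session

There is one attempt and no reset: what is moved stays moved. The work goes in short steps, Python scripts to look and compute and a tool call to move; the robot and the scene stay as the last step left them, time stands still between calls to the robot, and variables do not carry over. Pictures are saved under pics/ and viewed, on a budget of 10 in all, crops included, one or two more only if the job needs it, and the job is handed in when it is done.

Besides the shell and the picture viewer there is one more tool, called after "Request:" in YAML: its name, and indented under it one key for each argument. play_rows: Moves the arm, as the interface text tells. Its arguments: {"type":"object","properties":{"targets":{"type":"array","items":{"type":"array","items":{"type":"array","items":{"type":"number"}}}}},"required":["targets"]}

```bash
mkdir -p pics; ls
cat > h.py <<'E'
from station import *
import numpy as np, cv2
def ray(cal,u,v):
    K=np.array(cal["camera_matrix"]);T=np.array(cal["T"])
    d=np.linalg.inv(K)@[u,v,1]; d=T[:3,:3]@[d[0],-d[1],-d[2]]
    return T[:3,3],d
def onz(cal,u,v,z):
    o,d=ray(cal,u,v); return o+d*(z-o[2])/d[2]
def proj(cal,p):
    K=np.array(cal["camera_matrix"]);T=np.array(cal["T"])
    c=T[:3,:3].T@(np.array(p)-T[:3,3]); q=K@[c[0],-c[1],-c[2]]; return q[:2]/q[2]
E
python3 - <<'E'
from h import *
s=sense();print(s)
for n in("side","top"):
    c=get_calibration(n);print(n,c)
    im=capture(n);cv2.imwrite(f"pics/{n}0.png",im)
    np.save(n+"0.npy",im)
E
```

```text
pics
{'time_s': 0.0, 'joints': array([-5.76610694e+01,  2.20897363e+01,  3.80090123e-01, -2.95470994e-02,
       -6.84108855e+01, -1.48166068e+01]), 'joint_velocities': array([ 0.0085958 , -0.01478279,  0.00090261, -0.047428  ,  0.02068622,
        0.0267945 ]), 'effort': array([-2.14196302e-04, -3.90666854e+01,  1.87398773e+01,  4.21966285e+00,
        1.09824733e-02, -1.86050761e-04]), 'tcp_pos': array([ 0.18802577, -0.59545349,  0.23847104]), 'ee_rot': array([[-9.53656953e-01, -3.00895161e-01, -7.20143456e-04],
       [-3.00896013e-01,  9.53654787e-01,  2.03385776e-03],
       [ 7.47902978e-05,  2.15629088e-03, -9.99997672e-01]]), 'wrist_force': array([-0.21529658, -0.88886406, -1.19878871]), 'moment': array([-0.01425001,  0.03226567,  0.02379269]), 'gripper_width': 1.002819450821915}
side {'camera_matrix': array([[411.55637618,   0.        , 253.70069841],
       [  0.        , 411.55637618, 187.15631074],
       [  0.        ,   0.        ,   1.        ]]), 'T': array([[-9.01183902e-01,  3.09909700e-01, -3.03024013e-01,
         1.27923527e-01],
       [-4.33436780e-01, -6.44937399e-01,  6.29434912e-01,
         6.91538877e-01],
       [-3.63533784e-04,  6.98578363e-01,  7.15533465e-01,
         9.92251880e-01],
       [ 0.00000000e+00,  0.00000000e+00,  0.00000000e+00,
         1.00000000e+00]])}
top {'camera_matrix': array([[498.66417322,   0.        , 264.31961435],
       [  0.        , 498.66417322, 196.53290981],
       [  0.        ,   0.        ,   1.        ]]), 'T': array([[ 0.00525113,  0.98292928, -0.18390883,  0.17623524],
       [-0.99997906,  0.00446598, -0.00468316, -0.02043035],
       [-0.00378188,  0.18392957,  0.98293215,  1.72587628],
       [ 0.        ,  0.        ,  0.        ,  1.        ]])}
```

View pics/side0.png

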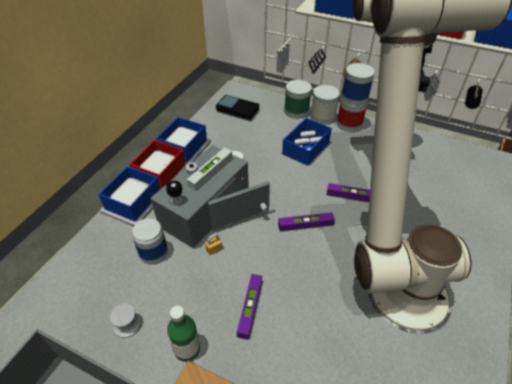

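View pics/top0.png

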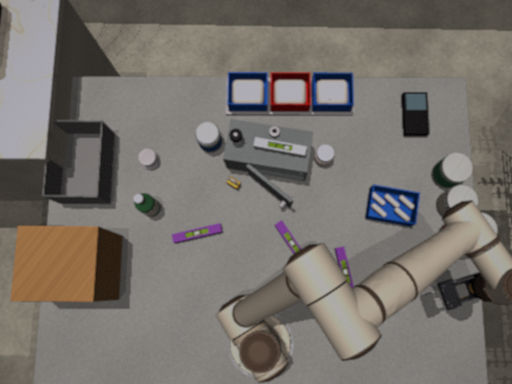

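The top view shows the case at about (268,148), with the aluminium level on it at (280,146) and the black knob at (236,135). The pulley is at (274,131), the door free edge about (288,205) and the padlock (233,183). The tin is at (208,135) and the jar at (324,155).

Level candidates are the aluminium one at (280,146) and purple ones at (197,233), (288,238) and (344,267). I choose the one on the case. Next is a close crop to check it.

Run:
```python
from h import *
im=np.load("top0.npy")
cr=im[110:220,200:340]
cv2.imwrite("pics/topcrop.png",cv2.resize(cr,None,fx=5.4,fy=5.4,interpolation=cv2.INTER_CUBIC))
```

```text
(no output)
```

View pics/topcrop.png

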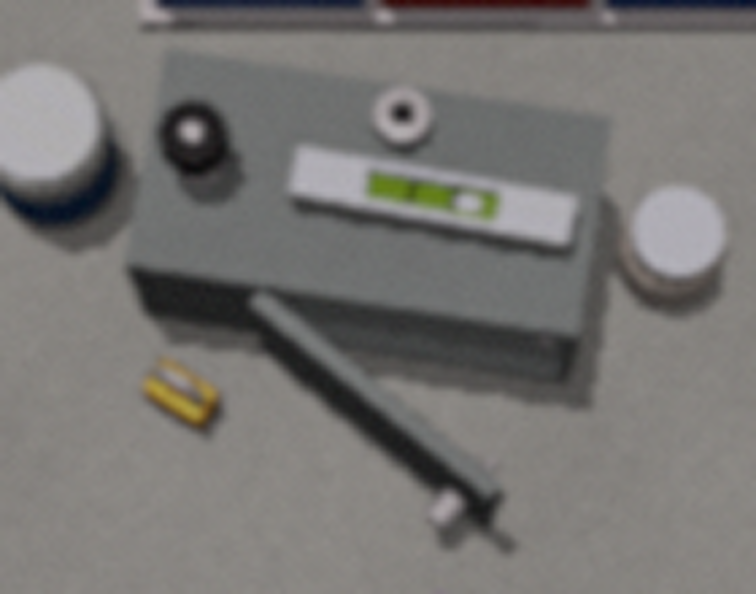

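Run:
```python
from h import *
c=get_calibration("top")
def P(n,u,v,z): 
    p=onz(c,200+u/5.4,110+v/5.4,z); print(n,p.round(4)); return p
a=[P("c",*q,.142) for q in((165,50),(610,118),(578,332),(130,268))]
print("yaws",[np.degrees(np.arctan2(*(d[:2]*[-1,1]))) for d in (a[0]-a[1],a[3]-a[2])], [np.linalg.norm(x) for x in (a[0]-a[1],a[1]-a[2],a[2]-a[3],a[3]-a[0])],np.mean(a,0))
P("knob",193,137,.206)
l=[P("lev",*q,.172) for q in((297,147),(578,192),(570,247),(290,197))];print(np.mean(l,0))
P("pulley",402,113,.164)
P("doorhinge top",262,298,.138);P("dooredge",497,490,.138)
P("dooredge",475,495,.138)
P("pull",440,508,.056)
P("pad",178,375,.065)
P("tin",45,115,.11);P("jar",680,230,.075)
print(get_calibration("wrist"))
```

```text
c [0.7338 0.1009 0.142 ]
c [ 0.6912 -0.1728  0.142 ]
c [ 0.5563 -0.1517  0.142 ]
c [0.595  0.1197 0.142 ]
yaws [np.float64(-8.849370356881206), np.float64(-8.11834846882167)] [np.float64(0.2769532620780296), np.float64(0.1364597623246286), np.float64(0.2741737504776511), np.float64(0.1399851457592)] [ 0.64406986 -0.02598979  0.142     ]
knob [0.6577 0.0786 0.206 ]
lev [0.6625 0.0182 0.172 ]
lev [ 0.6352 -0.1502  0.172 ]
lev [ 0.6011 -0.145   0.172 ]
lev [0.6313 0.0221 0.172 ]
[ 0.63253005 -0.06371127  0.172     ]
pulley [ 0.6866 -0.0449  0.164 ]
doorhinge top [0.5777 0.0395 0.138 ]
dooredge [ 0.4599 -0.1026  0.138 ]
dooredge [ 0.4568 -0.0894  0.138 ]
pull [ 0.4629 -0.0709  0.056 ]
pad [0.5458 0.0948 0.065 ]
tin [0.7021 0.1777 0.11  ]
jar [ 0.6391 -0.2226  0.075 ]
{'camera_matrix': array([[283.93786594,   0.        , 255.44869328],
       [  0.        , 283.93786594, 191.91254974],
       [  0.        ,   0.        ,   1.        ]]), 'T': array([[-0.3006031 , -0.91579349, -0.26638329,  0.11391568],
       [ 0.95374622, -0.28792607, -0.08641023, -0.61829918],
       [ 0.00243523, -0.28003724,  0.95998605,  0.38258205],
       [ 0.        ,  0.        ,  0.        ,  1.        ]])}
```

Request:
play_rows:
  targets:
    - [[1,0.014,0.034,0,-0.03],[1,0.028,0.068,0,-0.06],[1,0.042,0.102,0,-0.09],[1,0.056,0.136,0,-0.12],[1,0.07,0.17,0,-0.15]]

```text
time_s: 0.52
tcp_pos: [0.2582, -0.4242, 0.239]
ee_rot: [[-0.988, -0.153, -0.001], [-0.153, 0.988, 0.001], [0.0, 0.001, -1.0]]
wrist_force: [1.6, 0.8, -0.2]
gripper_width: 0.709
```

Request:
play_rows:
  targets:
    - [[1,0.014,0.034,0,-0.03],[1,0.028,0.068,0,-0.06],[1,0.042,0.102,0,-0.09],[1,0.056,0.136,0,-0.12],[1,0.07,0.17,0,-0.15]]

```text
time_s: 0.93
tcp_pos: [0.3281, -0.2542, 0.2394]
ee_rot: [[-1.0, -0.004, -0.0], [-0.004, 1.0, 0.0], [0.0, 0.0, -1.0]]
wrist_force: [0.6, -0.1, 0.6]
gripper_width: 0.332
```

Request:
play_rows:
  targets:
    - [[1,0.014,0.034,0,-0.03],[1,0.028,0.068,0,-0.06],[1,0.042,0.102,0,-0.09],[1,0.056,0.136,0,-0.12],[1,0.07,0.17,0,-0.15]]

```text
time_s: 1.35
tcp_pos: [0.3981, -0.0842, 0.2395]
ee_rot: [[-0.989, 0.145, 0.0], [0.145, 0.989, 0.0], [-0.0, 0.0, -1.0]]
wrist_force: [1.1, 0.1, -0.4]
gripper_width: 0.022
```

Run:
```python
from h import *
import json
c=get_calibration("wrist");im=capture("wrist")
np.save("w1.npy",im);np.save("w1T.npy",c["T"]);cv2.imwrite("pics/w1.png",cv2.resize(im,(800,600)))
```

```text
(no output)
```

View pics/w1.png

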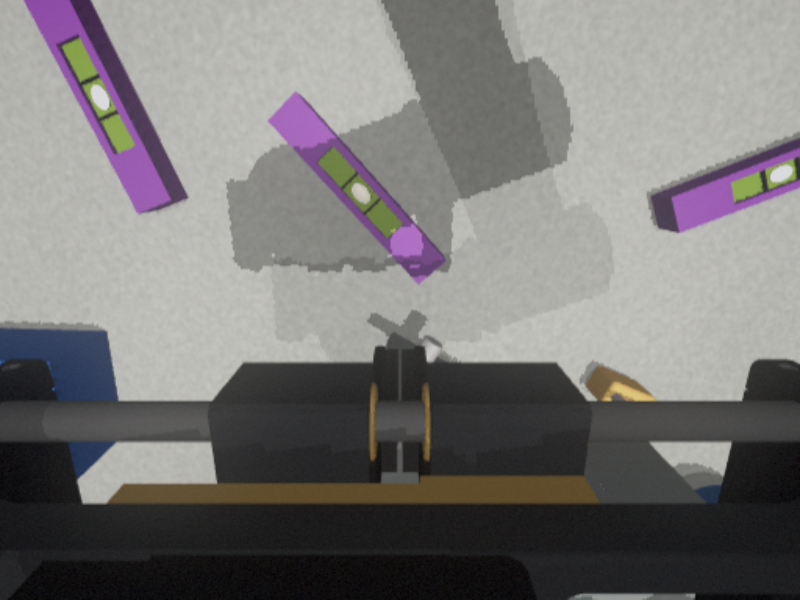

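The wrist view looks back toward the robot: the fingertips are at (400,350), the pull at (432,348) and the padlock at (615,385). The door's free edge lies just ahead of the hand, so I go down and push.

Request:
play_rows:
  targets:
    - [[1,0,0,-0.04,0],[1,0,0,-0.08,0],[1,0,0,-0.12,0],[1,0.0,0,-0.122,0]]

```text
time_s: 1.73
tcp_pos: [0.3926, -0.0863, 0.1118]
ee_rot: [[-0.989, 0.145, -0.015], [0.145, 0.989, -0.001], [0.015, -0.003, -1.0]]
wrist_force: [-1.8, -0.7, -0.5]
gripper_width: 0.004
```

Request:
play_rows:
  targets:
    - [[1,0.02,-0.003,0,0],[1,0.035,-0.005,0,0],[1,0.05,-0.007,0,0],[1,0.06,-0.009,0,0],[1,0.07,-0.01,0,0]]

```text
time_s: 2.15
tcp_pos: [0.46, -0.101, 0.1187]
ee_rot: [[-0.989, 0.144, -0.023], [0.145, 0.989, -0.009], [0.022, -0.012, -1.0]]
wrist_force: [-23.2, -28.4, 21.0]
gripper_width: 0.009
```

Request:
play_rows:
  targets:
    - [[1,0.01,-0.0015,0,0],[1,0.02,-0.003,0,0],[1,0.03,-0.0045,0,0],[1,0.04,-0.006,0,0],[1,0.05,-0.008,0,0]]

```text
time_s: 2.57
tcp_pos: [0.5012, -0.1183, 0.119]
ee_rot: [[-0.988, 0.148, -0.041], [0.149, 0.989, -0.019], [0.038, -0.025, -0.999]]
wrist_force: [-25.8, -55.0, 16.2]
gripper_width: 0.144
```

Run:
```python
from h import *
im=capture("side");cv2.imwrite("pics/s1.png",cv2.resize(im[140:260,140:300],None,fx=5,fy=5,interpolation=cv2.INTER_CUBIC))
w=capture("wrist");
a=cv2.resize(w[180:384,100:420],(800,510));cv2.imwrite("pics/w2.png",a)
```

```text
(no output)
```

View pics/w2.png

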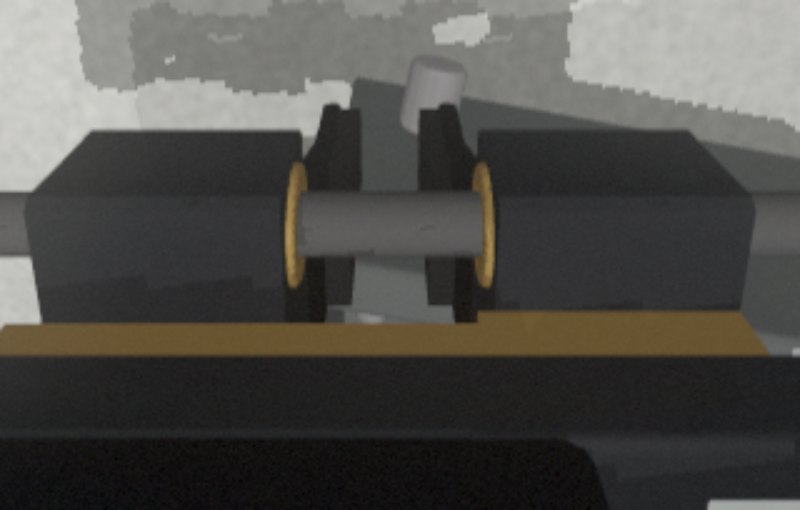

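View pics/s1.png

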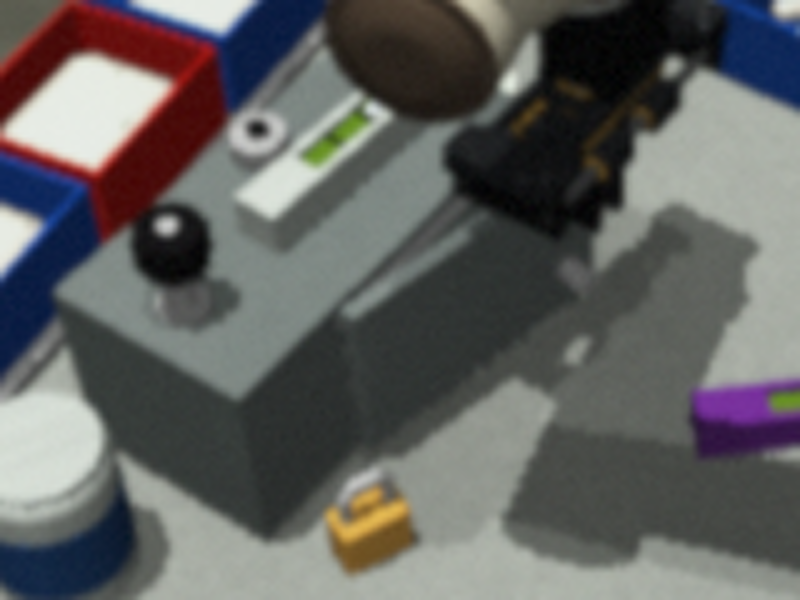

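The free edge is caught between the fingers: in the wrist crop it sits at x 355, between the pads at 345 and 430. I back off, shift 40 mm toward the hinge and push again. The side crop shows the level, knob and padlock undisturbed.

Request:
play_rows:
  targets:
    - [[1,-0.02,0.002,0,0],[1,-0.04,0.004,0,0],[1,-0.06,0.006,0,0],[1,-0.06,0.006,0,0]]

```text
time_s: 3.0
tcp_pos: [0.4543, -0.0994, 0.119]
ee_rot: [[-0.989, 0.147, -0.002], [0.147, 0.989, 0.0], [0.002, 0.0, -1.0]]
wrist_force: [-1.0, 0.3, -1.0]
gripper_width: 0.005
```

Request:
play_rows:
  targets:
    - [[1,-0.01,0.02,0,0],[1,0.0,0.037,0,0],[1,0.015,0.035,0,0],[1,0.03,0.032,0,0],[1,0.04,0.031,0,0]]

```text
time_s: 3.42
tcp_pos: [0.5005, -0.0666, 0.1192]
ee_rot: [[-0.99, 0.142, 0.002], [0.142, 0.99, -0.0], [-0.002, 0.0, -1.0]]
wrist_force: [-0.8, -0.0, -0.4]
gripper_width: 0.003
```

Request:
play_rows:
  targets:
    - [[1,0.007,-0.001,0,0],[1,0.014,-0.002,0,0],[1,0.021,-0.003,0,0],[1,0.028,-0.004,0,0],[1,0.035,-0.005,0,0]]

```text
time_s: 3.83
tcp_pos: [0.5335, -0.0722, 0.1175]
ee_rot: [[-0.99, 0.144, -0.001], [0.144, 0.99, -0.0], [0.001, -0.0, -1.0]]
wrist_force: [-0.7, -1.4, -1.5]
gripper_width: 0.008
```

Request:
play_rows:
  targets:
    - [[1,0.003,-0.0005,0,0],[1,0.006,-0.001,0,0],[1,0.009,-0.0015,0,0],[1,0.012,-0.002,0,0],[1,0.012,-0.002,0,0]]

```text
time_s: 4.25
tcp_pos: [0.5433, -0.0742, 0.1171]
ee_rot: [[-0.99, 0.144, -0.005], [0.144, 0.99, -0.0], [0.005, -0.001, -1.0]]
wrist_force: [-5.3, 0.4, 2.5]
gripper_width: 0.004
```

Request:
play_rows:
  targets:
    - [[1,0.002,-0.0005,0,0],[1,0.004,-0.001,0,0],[1,0.006,-0.001,0,0],[1,0.006,-0.001,0,0]]

```text
time_s: 4.58
tcp_pos: [0.5434, -0.0745, 0.1168]
ee_rot: [[-0.989, 0.146, -0.018], [0.146, 0.989, 0.001], [0.018, -0.002, -1.0]]
wrist_force: [-19.7, 7.6, 13.7]
gripper_width: 0.004
```

Request:
play_rows:
  targets:
    - [[1,-0.015,0.002,0,0],[1,-0.025,-0.02,0,0],[1,-0.026,-0.041,0,0],[1,-0.02,-0.042,0,0],[1,-0.016,-0.042,0,0]]

```text
time_s: 5.0
tcp_pos: [0.5363, -0.1178, 0.118]
ee_rot: [[-0.989, 0.145, 0.002], [0.145, 0.989, -0.0], [-0.002, -0.0, -1.0]]
wrist_force: [-6.1, -3.4, 6.5]
gripper_width: 0.005
```

Request:
play_rows:
  targets:
    - [[1,0.002,-0.0003,0,0],[1,0.004,-0.0006,0,0],[1,0.006,-0.001,0,0],[1,0.008,-0.001,0,0],[1,0.01,-0.0015,0,0]]

```text
time_s: 5.42
tcp_pos: [0.5363, -0.1176, 0.1167]
ee_rot: [[-0.989, 0.145, -0.022], [0.145, 0.989, 0.001], [0.022, -0.002, -1.0]]
wrist_force: [-25.3, 8.5, 20.8]
gripper_width: 0.005
```

Held 25 N near the free edge with no motion, at the x predicted for the shut door, so it reads as shut. I'll retreat upward and triangulate the knob from the two first pictures.

Request:
play_rows:
  targets:
    - [[1,-0.025,0.003,0.0,0],[1,-0.04,0.005,0.02,0],[1,-0.05,0.005,0.06,0.1],[0.3,-0.05,0.01,0.1,0.2],[0.3,-0.05,0.02,0.14,0.3]]

```text
time_s: 5.83
tcp_pos: [0.4952, -0.0981, 0.2594]
ee_rot: [[-0.987, -0.16, 0.001], [-0.16, 0.987, -0.0], [-0.001, -0.0, -1.0]]
wrist_force: [-0.2, 0.2, 0.2]
gripper_width: 0.085
```

Run:
```python
from h import *
ob={}
S={}
for n,box in(("top",(222,122,252,148)),("side",(158,172,190,204))):
    im=np.load(n+"0.npy") ;x0,y0,x1,y1=box;g=im[y0:y1,x0:x1].max(2)
    m=(g<55).astype(np.uint8);m=cv2.morphologyEx(m,cv2.MORPH_CLOSE,np.ones((5,5)))
    k,l,st,ce=cv2.connectedComponentsWithStats(m);i=1+st[1:,4].argmax();print(n,st[i],ce[i]+[x0,y0])
    b=st[i];S[n]=(x0+b[0]+b[2]/2-.5,y0+b[1]+b[3]/2-.5)
    ob[n]=ray(get_calibration(n),*S[n])
(o1,d1),(o2,d2)=ob["top"],ob["side"]
A=np.stack([d1,-d2],1);t=np.linalg.lstsq(A,o2-o1,rcond=None)[0]
print(o1+d1*t[0],o2+d2*t[1])
im=capture("top");cr=im[110:220,200:340]
cv2.imwrite("pics/top2.png",cv2.resize(cr,None,fx=5.4,fy=5.4,interpolation=cv2.INTER_CUBIC))
np.save("top2.npy",im);print(sense()["joints"])
```

```text
top [  8   7  13  14 108] [235.82407407 136.03703704]
side [  8   9  16  17 216] [173.875      188.60648148]
[0.66520391 0.07935313 0.18099722] [0.66643486 0.07987566 0.18142058]
[  7.40660346   8.9622218  -13.47273669   0.27197386 -66.50292799
 -87.90579088]
```

View pics/top2.png

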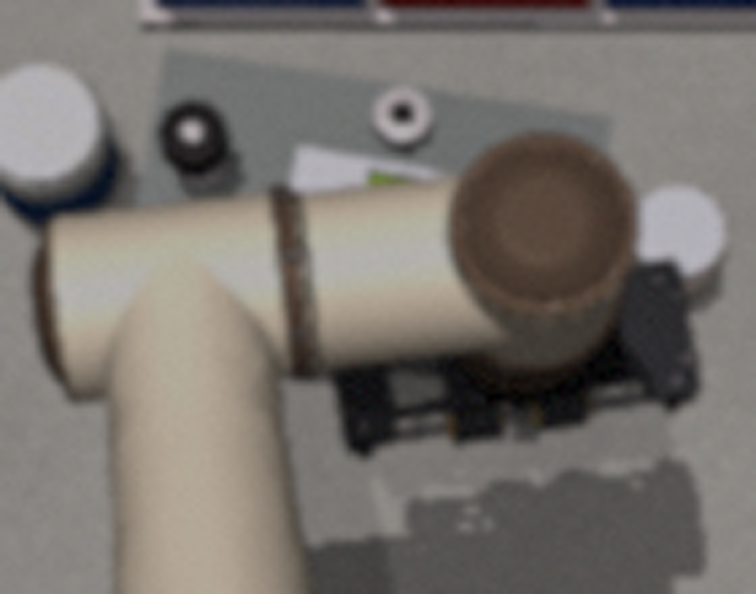

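Request:
play_rows:
  targets:
    - [[0.2,0.011,0.012,0,0.106],[0.2,0.022,0.024,0,0.212],[0.2,0.033,0.036,0,0.318],[0.2,0.045,0.048,0,0.424],[0.2,0.056,0.059,0,0.53]]

```text
time_s: 6.3
tcp_pos: [0.5528, -0.0377, 0.2575]
ee_rot: [[-0.77, -0.638, 0.002], [-0.638, 0.77, 0.001], [-0.002, -0.001, -1.0]]
wrist_force: [-0.8, -0.2, -0.1]
gripper_width: 0.496
```

Request:
play_rows:
  targets:
    - [[0.2,0.011,0.012,0,0.106],[0.2,0.022,0.024,0,0.212],[0.2,0.033,0.036,0,0.318],[0.2,0.045,0.048,0,0.424],[0.2,0.056,0.059,0,0.53]]

```text
time_s: 6.72
tcp_pos: [0.6087, 0.0214, 0.2572]
ee_rot: [[-0.342, -0.94, 0.001], [-0.94, 0.342, 0.001], [-0.001, -0.001, -1.0]]
wrist_force: [0.1, 0.0, 0.2]
gripper_width: 0.781
```

Request:
play_rows:
  targets:
    - [[0.2,0.011,0.012,0,0.106],[0.2,0.022,0.024,0,0.212],[0.2,0.033,0.036,0,0.318],[0.2,0.045,0.048,0,0.424],[0.2,0.055,0.059,0,0.53]]

```text
time_s: 7.13
tcp_pos: [0.6636, 0.0806, 0.2569]
ee_rot: [[0.18, -0.984, 0.001], [-0.984, -0.18, 0.001], [-0.0, -0.001, -1.0]]
wrist_force: [-0.5, -0.4, -0.4]
gripper_width: 0.8
```

Run:
```python
from h import *
s=sense();print(s["tcp_pos"],s["joints"],s["gripper_width"])
ims=[]
for n in("top","side","wrist"):
    im=capture(n);np.save(n+"3.npy",im);np.save(n+"3T.npy",get_calibration(n)["T"])
    h=cv2.cvtColor(im,cv2.COLOR_BGR2HSV);m=cv2.inRange(h,(30,120,60),(55,255,255));print(n,m.sum()/255)
a=np.load("top3.npy")[110:185,200:340];b=np.load("side3.npy")[120:220,140:270]
w=np.load("wrist3.npy")
a=cv2.resize(a,(390,300));b=cv2.resize(b,(390,300))
cv2.imwrite("pics/m3.png",np.hstack([cv2.resize(w,(400,300)),np.zeros((300,2,3),np.uint8),a]))
cv2.imwrite("pics/m3.png",np.vstack([np.hstack([a,b]),np.hstack([cv2.resize(w,(400,300)),np.zeros((300,380,3),np.uint8)])]))
```

```text
[0.66364656 0.08057349 0.25694132] [ 2.07501817e+01  2.57363526e+01  8.77529191e+00 -4.35192561e-03
 -7.29600072e+01 -1.03764734e+01] 0.8003337768305915
top 147.0
side 196.0
wrist 1684.0
```

View pics/m3.png

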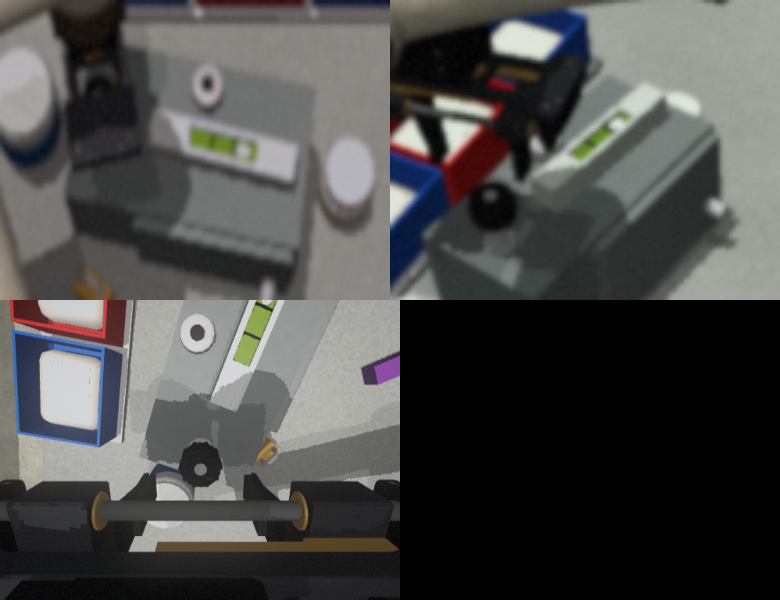

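The side view shows the door flush with the case, so it is shut. Top and side both see the vial with the hand above the knob, and the bubble is well to the right. In the wrist view the knob is near (256,211) native. I'll write a bubble reader and check the knob position from the wrist.

```bash
cat >> h.py <<'E'
def bubble(n,im,c,ctr=np.array([.6325,-.0637]),ang=9.7,verb=False):
    e=np.array([np.sin(np.radians(ang)),np.cos(np.radians(ang))]);nx=np.array([e[1],-e[0]])
    ss=np.arange(-.075,.0751,.001);best=None
    hsv=[]
    for off in (-.004,-.002,0,.002,.004):
        pts=np.array([proj(c,[*(ctr+s*e+off*nx),.167]) for s in ss],np.float32)
        hsv.append(cv2.remap(im,pts[:,0].reshape(1,-1),pts[:,1].reshape(1,-1),cv2.INTER_LINEAR)[0].astype(float))
    p=np.mean(hsv,0); sat=p[:,1]-p[:,0]          # green minus blue
    v=p[:,0]                                       # blue: high at bubble and at aluminium
    g=np.where(sat>.5*sat.max())[0];a,b=g[0],g[-1]
    vin=v[a:b+1];base=np.percentile(vin,30);w=np.clip(vin-base-.35*(vin.max()-base),0,None)
    cen=(ss[a]+ss[b])/2;bp=(w*ss[a:b+1]).sum()/w.sum()
    if verb: print(np.c_[ss*1000,sat,v][::4].round(0).astype(int).tolist())
    return dict(n=n,ends=(ss[a].round(4),ss[b].round(4)),bub=round(float(bp),4),rel=round(float(bp-cen),4))
E
python3 - <<'E'
from h import *
for n in("top","side"):
    print(bubble(n,np.load(n+"3.npy"),get_calibration(n),verb=True))
c=get_calibration("wrist");im=np.load("wrist3.npy")
g=im[160:260,200:310].max(2);m=cv2.morphologyEx((g<60).astype(np.uint8),cv2.MORPH_OPEN,np.ones((3,3)))
k,l,st,ce=cv2.connectedComponentsWithStats(m)
print(st,ce+[200,160])
for q in((256,211),): print(onz(c,*q,.206),onz(c,*q,.192))
E
```

```text
[[-75, -6, 186], [-71, -6, 186], [-67, -7, 187], [-63, -6, 185], [-59, -6, 186], [-55, -7, 186], [-51, -7, 187], [-47, -7, 187], [-43, -5, 184], [-39, 9, 158], [-35, 47, 98], [-31, 44, 98], [-27, 14, 144], [-23, 6, 164], [-19, 4, 166], [-15, 12, 138], [-11, 33, 87], [-7, 66, 56], [-3, 79, 55], [1, 82, 53], [5, 83, 53], [9, 78, 55], [13, 65, 51], [17, 64, 51], [21, 77, 53], [25, 79, 57], [29, 78, 59], [33, 79, 57], [37, 72, 65], [41, 32, 115], [45, 0, 167], [49, -7, 178], [53, -4, 157], [57, -1, 134], [61, 1, 120], [65, 2, 113], [69, 2, 111], [73, 2, 112]]
{'n': 'top', 'ends': (np.float64(-0.035), np.float64(0.04)), 'bub': -0.021, 'rel': -0.0235}
[[-75, 8, 205], [-71, 8, 206], [-67, 7, 206], [-63, 8, 206], [-59, 8, 206], [-55, 8, 207], [-51, 9, 206], [-47, 8, 206], [-43, 9, 193], [-39, 16, 157], [-35, 41, 106], [-31, 52, 103], [-27, 27, 159], [-23, 9, 202], [-19, 5, 208], [-15, 6, 186], [-11, 17, 123], [-7, 50, 69], [-3, 78, 58], [1, 84, 61], [5, 84, 60], [9, 81, 62], [13, 70, 60], [17, 55, 57], [21, 65, 59], [25, 83, 59], [29, 87, 58], [33, 87, 58], [37, 76, 74], [41, 47, 126], [45, 20, 178], [49, 10, 189], [53, 9, 176], [57, 7, 159], [61, 7, 144], [65, 6, 131], [69, 6, 123], [73, 6, 120]]
{'n': 'side', 'ends': (np.float64(-0.034), np.float64(0.041)), 'bub': -0.0194, 'rel': -0.0229}
[[   0    0  110  100 8775]
 [  29   22   56   57 2225]] [[254.0817094  209.38222222]
 [256.14966292 209.96449438]]
[0.66270704 0.07526907 0.206     ] [0.66177158 0.08032908 0.192     ]
```

Request:
play_rows:
  targets:
    - [[0.2,-0.001,-0.002,-0.03,0],[0.2,-0.001,-0.002,-0.06,0],[0.2,-0.001,-0.002,-0.06,0],[1,-0.001,-0.002,-0.06,0],[1,-0.001,-0.002,-0.06,0]]

```text
time_s: 7.7
tcp_pos: [0.6622, 0.0765, 0.1994]
ee_rot: [[0.174, -0.985, 0.003], [-0.985, -0.174, -0.0], [0.001, -0.003, -1.0]]
wrist_force: [0.4, 1.2, 1.8]
gripper_width: 0.719
```

Request:
play_rows:
  targets:
    - [[1,0,0,0,0],[1,0,0,0,0],[1,0,0,0,0]]

```text
time_s: 7.95
tcp_pos: [0.6618, 0.0767, 0.1992]
ee_rot: [[0.174, -0.985, 0.003], [-0.985, -0.174, 0.001], [-0.0, -0.003, -1.0]]
wrist_force: [0.5, -0.3, 0.5]
gripper_width: 0.505
```

Request:
play_rows:
  targets:
    - [[1,0,0,0,0],[1,0,0,0,0],[1,0,0,0,-0.1],[1,0,0,0,-0.2],[1,0,0,0,-0.3]]

```text
time_s: 8.37
tcp_pos: [0.6626, 0.0764, 0.2]
ee_rot: [[-0.128, -0.992, 0.005], [-0.992, 0.128, -0.0], [-0.0, -0.005, -1.0]]
wrist_force: [-0.5, -1.2, 5.1]
gripper_width: 0.453
```

Request:
play_rows:
  targets:
    - [[1,0,0,0,-0.1],[1,0,0,0,-0.2],[1,0,0,0,-0.3],[1,0,0,0,-0.4],[1,0,0,0,-0.5]]

```text
time_s: 8.78
tcp_pos: [0.6606, 0.0761, 0.2012]
ee_rot: [[-0.587, -0.809, 0.001], [-0.809, 0.587, -0.001], [0.001, -0.001, -1.0]]
wrist_force: [-7.3, 0.2, 10.9]
gripper_width: 0.452
```

Request:
play_rows:
  targets:
    - [[1,0,0,0,-0.1],[1,0,0,0,-0.2],[1,0,0,0,-0.3],[1,0,0,0,-0.4],[1,0,0,0,-0.5]]

```text
time_s: 9.2
tcp_pos: [0.6591, 0.0766, 0.2024]
ee_rot: [[-0.903, -0.429, -0.002], [-0.429, 0.903, -0.001], [0.002, -0.0, -1.0]]
wrist_force: [-13.9, 3.0, 17.2]
gripper_width: 0.452
```

Request:
play_rows:
  targets:
    - [[1,0,0,0,0],[1,0,0,0,0],[1,0,0,0,0],[1,0,0,0,0],[1,0,0,0,0]]

```text
time_s: 9.62
tcp_pos: [0.6591, 0.0766, 0.2024]
ee_rot: [[-0.902, -0.432, -0.002], [-0.432, 0.902, -0.001], [0.002, 0.0, -1.0]]
wrist_force: [-12.4, 2.8, 15.6]
gripper_width: 0.453
```

Request:
play_rows:
  targets:
    - [[1,0,0,0,0],[1,0,0,0,0],[1,0,0,0,0],[1,0,0,0,0],[1,0,0,0,0]]

```text
time_s: 10.03
tcp_pos: [0.6591, 0.0766, 0.2024]
ee_rot: [[-0.902, -0.432, -0.002], [-0.432, 0.902, -0.001], [0.002, 0.0, -1.0]]
wrist_force: [-12.1, 2.6, 16.3]
gripper_width: 0.452
```

Run:
```python
from h import *
s=sense();print(s["tcp_pos"],s["joints"],s["gripper_width"],s["moment"])
for i in range(2):
  for n in("top","side"):
    im=capture(n);np.save(n+"4.npy",im);print(bubble(n,im,get_calibration(n),verb=i))
```

```text
[0.65907451 0.07660106 0.20241844] [ 2.05692463e+01  2.72695402e+01  3.37377489e+00  8.88678559e-03
 -6.62049668e+01 -8.49722086e+01] 0.4515715589851465 [ 0.57570177  3.3485828  -0.05766043]
{'n': 'top', 'ends': (np.float64(-0.037), np.float64(0.037)), 'bub': -0.0041, 'rel': -0.0041}
{'n': 'side', 'ends': (np.float64(-0.038), np.float64(0.037)), 'bub': -0.0033, 'rel': -0.0028}
[[-75, -5, 187], [-71, -6, 186], [-67, -6, 186], [-63, -5, 187], [-59, -6, 187], [-55, -6, 187], [-51, -6, 187], [-47, -7, 187], [-43, -1, 174], [-39, 29, 122], [-35, 71, 64], [-31, 83, 52], [-27, 81, 54], [-23, 80, 55], [-19, 77, 56], [-15, 46, 79], [-11, 10, 127], [-7, 1, 158], [-3, 2, 165], [1, 15, 145], [5, 45, 100], [9, 61, 66], [13, 59, 57], [17, 68, 59], [21, 77, 61], [25, 74, 65], [29, 74, 65], [33, 73, 65], [37, 48, 90], [41, 11, 140], [45, -4, 168], [49, -6, 174], [53, -5, 166], [57, -3, 147], [61, 1, 123], [65, 2, 113], [69, 2, 113], [73, 2, 114]]
{'n': 'top', 'ends': (np.float64(-0.037), np.float64(0.037)), 'bub': -0.0042, 'rel': -0.0042}
[[-75, 8, 203], [-71, 8, 202], [-67, 8, 203], [-63, 8, 203], [-59, 8, 203], [-55, 8, 203], [-51, 8, 202], [-47, 8, 194], [-43, 13, 164], [-39, 35, 112], [-35, 66, 76], [-31, 76, 69], [-27, 78, 68], [-23, 78, 67], [-19, 70, 68], [-15, 41, 93], [-11, 12, 153], [-7, 5, 198], [-3, 4, 209], [1, 11, 189], [5, 34, 135], [9, 54, 83], [13, 50, 63], [17, 55, 66], [21, 72, 71], [25, 74, 76], [29, 72, 80], [33, 65, 89], [37, 41, 127], [41, 18, 172], [45, 9, 184], [49, 8, 177], [53, 7, 161], [57, 6, 129], [61, 5, 118], [65, 6, 117], [69, 7, 117], [73, 5, 117]]
{'n': 'side', 'ends': (np.float64(-0.038), np.float64(0.037)), 'bub': -0.0033, 'rel': -0.0028}
```

Request:
play_rows:
  targets:
    - [[1,0,0,0,-0.1],[1,0,0,0,-0.2],[1,0,0,0,-0.27],[1,0,0,0,-0.27],[1,0,0,0,-0.27]]

```text
time_s: 10.65
tcp_pos: [0.6587, 0.0771, 0.2031]
ee_rot: [[-0.984, -0.176, -0.002], [-0.176, 0.984, -0.0], [0.002, 0.0, -1.0]]
wrist_force: [-14.4, 3.4, 18.9]
gripper_width: 0.452
```

Request:
play_rows:
  targets:
    - [[0.3,0,0,0,0],[0.3,0,0,0,0],[0.3,0,0,0,0],[0.3,0,0,0,0],[0.3,0,0,0,0]]

```text
time_s: 11.07
tcp_pos: [0.6612, 0.0763, 0.1969]
ee_rot: [[-0.985, -0.175, -0.001], [-0.175, 0.985, -0.0], [0.001, -0.0, -1.0]]
wrist_force: [0.4, -0.8, -0.2]
gripper_width: 0.682
```

Request:
play_rows:
  targets:
    - [[0.3,0,0,0.03,0],[0.3,0,0,0.06,0],[0.3,0,0,0.08,0],[0.3,0,0,0.08,0],[0.3,0,0,0.08,0]]

```text
time_s: 11.48
tcp_pos: [0.6617, 0.0766, 0.2785]
ee_rot: [[-0.985, -0.175, 0.002], [-0.175, 0.985, 0.001], [-0.002, 0.001, -1.0]]
wrist_force: [-0.6, 0.0, -0.3]
gripper_width: 0.698
```

Request:
play_rows:
  targets:
    - [[0.3,0,0,0,0],[0.3,0,0,0,0],[0.3,0,0,0,0],[0.3,0,0,0,0],[0.3,0,0,0,0]]

```text
time_s: 11.9
tcp_pos: [0.661, 0.0765, 0.2768]
ee_rot: [[-0.985, -0.175, -0.001], [-0.175, 0.985, -0.0], [0.001, -0.0, -1.0]]
wrist_force: [0.3, -0.1, 0.1]
gripper_width: 0.701
```

Request:
play_rows:
  targets:
    - [[0.3,0,0,0,0],[0.3,0,0,0,0],[0.3,0,0,0,0],[0.3,0,0,0,0],[0.3,0,0,0,0]]

```text
time_s: 12.32
tcp_pos: [0.6612, 0.0765, 0.2776]
ee_rot: [[-0.985, -0.175, 0.0], [-0.175, 0.985, 0.0], [-0.0, -0.0, -1.0]]
wrist_force: [0.3, 0.1, -0.4]
gripper_width: 0.698
```

Run:
```python
from h import *
s=sense();print(s["tcp_pos"],s["joints"],s["gripper_width"],s["wrist_force"])
for i in range(2):
  for n in("top","side"):
    im=capture(n);np.save(n+"5.npy",im);print(bubble(n,im,get_calibration(n),verb=i))
np.save("w5.npy",capture("wrist"))
a=np.load("top5.npy")[110:185,200:340];b=np.load("side5.npy")[120:220,140:270]
cv2.imwrite("pics/m5.png",np.hstack([cv2.resize(a,(398,298)),cv2.resize(b,(398,298))]))
```

```text
[0.66116828 0.0765228  0.27760457] [ 2.04943229e+01  2.48959391e+01  1.03493474e+01  1.06546639e-03
 -7.54481815e+01 -1.00423103e+02] 0.6979992868583182 [ 0.25077003  0.08521206 -0.43374636]
{'n': 'top', 'ends': (np.float64(-0.038), np.float64(0.034)), 'bub': -0.0014, 'rel': 0.0006}
{'n': 'side', 'ends': (np.float64(-0.038), np.float64(0.031)), 'bub': -0.0002, 'rel': 0.0033}
[[-75, -5, 187], [-71, -5, 187], [-67, -5, 186], [-63, -5, 186], [-59, -6, 187], [-55, -6, 187], [-51, -6, 188], [-47, -6, 187], [-43, 3, 167], [-39, 35, 112], [-35, 75, 61], [-31, 84, 50], [-27, 81, 54], [-23, 80, 55], [-19, 77, 53], [-15, 63, 56], [-11, 34, 100], [-7, 12, 147], [-3, 2, 168], [1, 3, 169], [5, 17, 143], [9, 37, 94], [13, 53, 51], [17, 57, 34], [21, 51, 33], [25, 47, 35], [29, 47, 35], [33, 47, 34], [37, 30, 59], [41, 9, 95], [45, 3, 112], [49, 2, 114], [53, 2, 113], [57, 2, 113], [61, 3, 114], [65, 3, 112], [69, 3, 112], [73, 2, 113]]
{'n': 'top', 'ends': (np.float64(-0.038), np.float64(0.034)), 'bub': -0.0014, 'rel': 0.0006}
[[-75, 8, 209], [-71, 8, 209], [-67, 8, 209], [-63, 8, 209], [-59, 8, 209], [-55, 8, 209], [-51, 8, 208], [-47, 9, 199], [-43, 15, 167], [-39, 40, 113], [-35, 70, 79], [-31, 80, 71], [-27, 81, 71], [-23, 81, 69], [-19, 77, 64], [-15, 57, 69], [-11, 34, 108], [-7, 21, 172], [-3, 8, 211], [1, 4, 217], [5, 12, 195], [9, 27, 129], [13, 41, 59], [17, 52, 45], [21, 49, 46], [25, 43, 46], [29, 42, 48], [33, 39, 54], [37, 26, 80], [41, 12, 110], [45, 7, 120], [49, 5, 122], [53, 6, 121], [57, 7, 121], [61, 6, 121], [65, 6, 120], [69, 6, 121], [73, 6, 121]]
{'n': 'side', 'ends': (np.float64(-0.038), np.float64(0.031)), 'bub': -0.0002, 'rel': 0.0033}
```

View pics/m5.png

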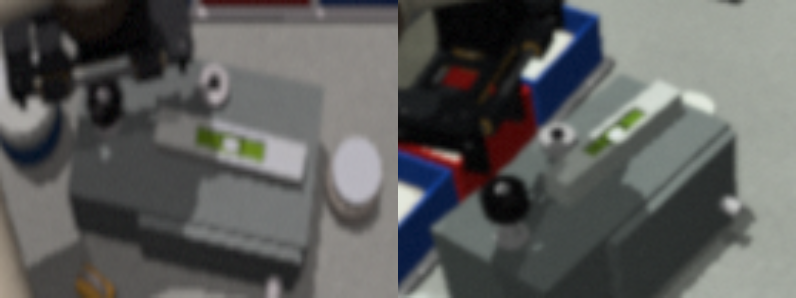

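The pictures show the bubble between the lines: top about (230,145), side about (616,133). Half-level edges put it within about 1 mm of centre, and the door is still flush. Next I press the level's right end, away from the knob.

Request:
play_rows:
  targets:
    - [[1,-0.007,-0.04,0,-0.07],[1,-0.015,-0.08,0,-0.14],[1,-0.023,-0.12,0,-0.21],[1,-0.03,-0.16,0,-0.28],[1,-0.039,-0.2,0,-0.345]]

```text
time_s: 12.98
tcp_pos: [0.6217, -0.125, 0.2777]
ee_rot: [[-0.985, 0.171, 0.0], [0.171, 0.985, -0.0], [-0.0, -0.0, -1.0]]
wrist_force: [0.8, 0.8, -0.0]
gripper_width: 0.403
```

Request:
play_rows:
  targets:
    - [[1,0,-0.001,-0.03,0],[1,0,-0.001,-0.05,0],[1,0,-0.001,-0.07,0],[1,0,-0.001,-0.075,0],[1,0,-0.001,-0.075,0]]

```text
time_s: 13.4
tcp_pos: [0.6213, -0.1246, 0.2008]
ee_rot: [[-0.986, 0.169, -0.004], [0.169, 0.986, -0.0], [0.004, -0.001, -1.0]]
wrist_force: [0.1, -0.5, 0.1]
gripper_width: 0.046
```

Run:
```python
from h import *
s=sense();print(s["tcp_pos"],s["gripper_width"],s["wrist_force"])
for n in("top","side"):
    im=capture(n);np.save(n+"6.npy",im)
w=capture("wrist");np.save("w6.npy",w)
b=np.load("side6.npy")[120:220,140:270]
cv2.imwrite("pics/m6.png",np.hstack([cv2.resize(w,(420,315)),cv2.resize(b,(380,315))]))
```

```text
[ 0.62128275 -0.12458754  0.20083867] 0.045731202742329904 [ 0.06621618 -0.54215708  0.0668009 ]
```

View pics/m6.png

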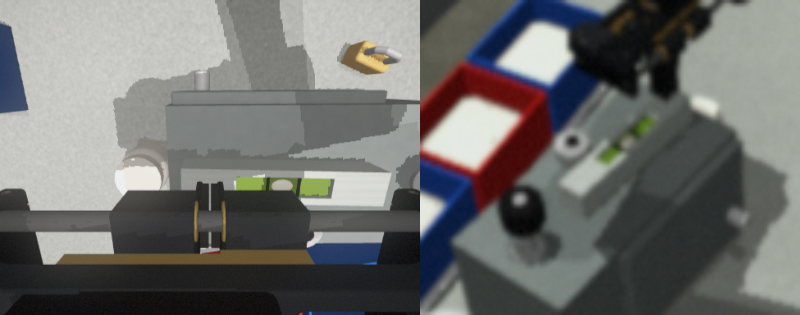

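The wrist view shows the tips over the level's right end, clear of the vial, with the bubble at (283,185) midway between lines at (267) and (299). Now I press.

Request:
play_rows:
  targets:
    - [[1,0,0,-0.004,0],[1,0,0,-0.007,0],[1,0,0,-0.009,0],[1,0,0,-0.011,0],[1,0,0,-0.012,0]]

```text
time_s: 13.97
tcp_pos: [0.622, -0.1244, 0.1903]
ee_rot: [[-0.986, 0.168, -0.0], [0.168, 0.986, 0.0], [0.0, 0.0, -1.0]]
wrist_force: [-0.3, -0.2, -0.2]
gripper_width: 0.002
```

Request:
play_rows:
  targets:
    - [[1,0,0,-0.001,0],[1,0,0,-0.001,0],[1,0,0,-0.001,0],[1,0,0,-0.001,0]]

```text
time_s: 14.3
tcp_pos: [0.6222, -0.1245, 0.1895]
ee_rot: [[-0.986, 0.168, 0.0], [0.168, 0.986, 0.0], [-0.0, 0.0, -1.0]]
wrist_force: [-0.0, -0.4, -0.0]
gripper_width: 0.011
```

Request:
play_rows:
  targets:
    - [[1,0,0,-0.001,0],[1,0,0,-0.002,0],[1,0,0,-0.003,0],[1,0,0,-0.003,0],[1,0,0,-0.003,0]]

```text
time_s: 14.72
tcp_pos: [0.6223, -0.1245, 0.1894]
ee_rot: [[-0.986, 0.168, 0.002], [0.168, 0.986, -0.001], [-0.002, -0.001, -1.0]]
wrist_force: [-3.3, 2.4, 9.9]
gripper_width: 0.003
```

Request:
play_rows:
  targets:
    - [[1,0,0,-0.001,0],[1,0,0,-0.002,0],[1,0,0,-0.002,0],[1,0,0,-0.002,0],[1,0,0,-0.002,0]]

```text
time_s: 15.13
tcp_pos: [0.6223, -0.1245, 0.1894]
ee_rot: [[-0.986, 0.167, 0.003], [0.167, 0.986, -0.001], [-0.003, -0.001, -1.0]]
wrist_force: [-6.7, 2.9, 16.3]
gripper_width: 0.01
```

Request:
play_rows:
  targets:
    - [[1,0,0,0,0],[1,0,0,0,0],[1,0,0,0,0],[1,0,0,0,0],[1,0,0,0,0]]

```text
time_s: 15.55
tcp_pos: [0.6223, -0.1245, 0.1894]
ee_rot: [[-0.986, 0.167, 0.003], [0.167, 0.986, -0.001], [-0.003, -0.001, -1.0]]
wrist_force: [-5.3, 2.8, 16.4]
gripper_width: 0.001
```

Request:
play_rows:
  targets:
    - [[1,0,0,0,0],[1,0,0,0,0],[1,0,0,0,0],[1,0,0,0,0],[1,0,0,0,0]]

```text
time_s: 15.97
tcp_pos: [0.6223, -0.1245, 0.1894]
ee_rot: [[-0.986, 0.167, 0.003], [0.167, 0.986, -0.001], [-0.003, -0.001, -1.0]]
wrist_force: [-6.7, 3.0, 17.3]
gripper_width: 0.002
```

Request:
play_rows:
  targets:
    - [[1,0,0,0,0],[1,0,0,0,0],[1,0,0,0,0],[1,0,0,0,0],[1,0,0,0,0]]

```text
time_s: 16.38
tcp_pos: [0.6223, -0.1245, 0.1894]
ee_rot: [[-0.986, 0.167, 0.003], [0.167, 0.986, -0.001], [-0.003, -0.001, -1.0]]
wrist_force: [-7.3, 4.2, 16.2]
gripper_width: 0.007
```

Run:
```python
from h import *
s=sense();print(s["tcp_pos"],s["wrist_force"])
for n in("side",):
    im=capture(n);print(bubble(n,im,get_calibration(n)))
w=capture("wrist")
a=cv2.resize(w[200:250,270:430],(800,250),interpolation=cv2.INTER_CUBIC);b=cv2.resize(im[120:220,140:270],(455,350),interpolation=cv2.INTER_CUBIC)
w2=cv2.resize(w,(345,350))
cv2.imwrite("pics/m7.png",np.vstack([a,np.hstack([b,w2])]))
```

```text
[ 0.62233931 -0.12454313  0.18935884] [-7.34222843  4.19090274 16.17414282]
{'n': 'side', 'ends': (np.float64(-0.038), np.float64(0.036)), 'bub': 0.0076, 'rel': 0.0086}
```

View pics/m7.png

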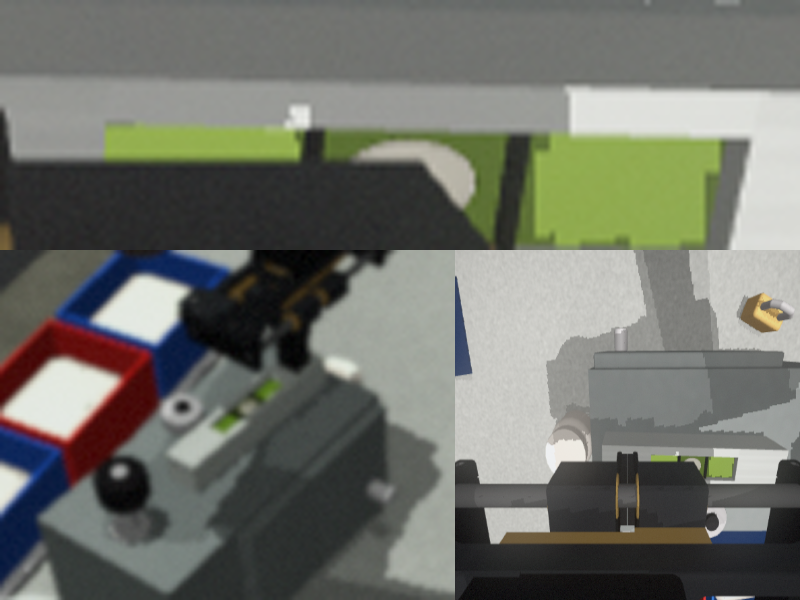

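The wrist crop shows the lines at x≈313 and 513 (midpoint 413). The bubble spans about 355–475 (centre about 415), so it is within about 1 mm of centre. The side profile's +8.6 mm comes from the hand's shadow falling on the vial; the crop shows the bubble clearly between the lines. The door is flush and the press is steady at 16 N, so I hand in.

```bash
python3 -c "
from station import *
print(finish_job())"
```

```text
the job is handed in; nothing more can be done
None
```

I shut the door, centred the bubble, and handed the job in while pressing the level's right end with about 16 N. The hand-in itself gave no verdict.

- **Door:** My first push slipped off the free edge and wedged the door between the fingers, with a side force of about 55 N. I backed off and pushed again nearer the hinge, then at the free edge. It held firm at 25 N, and the later pictures show it flush with the case.
- **Bubble:** I turned the knob clockwise about 1.5 rad in two goes and let go. The last wrist close-up, taken while pressing, shows the bubble within about 1 mm of centre.
- **Press:** The fingers are on the solid end of the level, away from the knob. The gripper body is about 35 mm above knob height by my numbers.
- **Check that disagreed:** The automatic side-camera reading gave +8.6 mm on the last look. I put that down to the hand's shadow across the vial, because the wrist close-up clearly showed the bubble between the lines. Before pressing, the top and side views had it within about 1 mm when I read the bubble's edges by hand. The automatic readings then were +0.6 and +3.3 mm.
- **Other goods:** The last pictures show the pulley, padlock and jar in place. I did not re-measure the other items, but the arm never went near them.

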